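# Test the cordless work lamp and hang it on its hook

## Robot

A 6-joint arm with a two-finger parallel gripper is mounted at the origin on the work surface. World frame = base frame: x ahead of the robot, y to its left, z up, the work surface at z = 0. Lengths are in m, angles in rad, forces in N, time in s.
With the tool pointing down it reaches from about 0.35 to 0.775 m from the base axis. Payload 7.3 kg.
Tool frame: the origin (TCP) lies on the front face of the gripper's body, between the roots of the fingers; the fingertips stand ahead of it and the grasp point (between the pads) lies 47 mm ahead of it (finger_overhang is the z of the fingertips in the tool frame, in m); z points along the fingers, y is the line along which they close (so a half turn about z gives the same grasp; the last joint's range is limited). The gripper opens to 92 mm and grips with 3 to 60 N. Pads are 19 mm wide; open, the fingers measure 130 mm over their backs; the gripper's body (75 mm by 190 mm) begins 47 mm behind the grasp point.
Start: joints at [-1.379, 0.342, 1.524, -0, 1.275, -0.146], TCP at [0.174, -0.495, 0.292] pointing down, gripper open.
Joint ranges: [-2.53, 2.53], [-0.77, 2.02], [0.04, 2.7], [-1, 4.14], [0.28, 2.66], [-3.11, 3.11]. Speed limits (rad/s): [2.57, 2.57, 3.14, 3.14, 3.14, 3.14].

## Interface

Orientations are given as [roll, pitch, yaw] about the fixed x, y, z axes, in that order (R = Rz(yaw) Ry(pitch) Rx(roll)).
In Python, from cell import * gives the robot as it stands. The module is installed in compiled form; this text tells all that it offers.
- The arm moves only by the tool arm_command, never from a script. Its argument "series" is a list of rows, each an object of numbers: "x", "y", "z": the shift along the tool's x, y, z in mm; "rx", "ry", "rz": the turn, a rotation vector about the tool's x, y, z in degrees. A call has 1 to 20 rows; each row is the pose to reach, as a shift and turn from the pose commanded when the call began, along the tool's axes at that moment; what a row does not reach only later rows make up. A row lasts 1/10 s, in which the tool goes at most 50 mm and 8.59 degrees, less where a joint would pass 70% of its speed; a pose out of reach is approached as far as the arm can. A call with a gripper value outside its range is refused whole. "hand" is the finger opening in mm, from 0 to 91.8, set as the call begins (left out, the last holds). The fingers move at their own pace and stop on an object; "squeeze" is the grip in N (left out, the last holds). Time passes only in rows, so rows that repeat a pose let the fingers close. It gives the time, the measured TCP pose, the force, the opening and the grip force at its end, in the units of the state.
- observe(): the state, without advancing time (a new reading comes with each control period).
- read_camera(name): name is "side" or "top"; returns a dict with "pixels" (384x512x3 uint8, blue, green, red), "K" (3x3 intrinsics, pixels), "rvec" (rotation vector, rad) and "tvec" (3), from world to camera coordinates, as OpenCV has them. Camera axes: x right, y down, z forward; pixel columns grow to the right and rows downward; lengths in m; the calibration is good to about 2 mm. A picture is of the moment at which its call begins. There is no depth.
- hand_in(): hands the job in; it is judged then, once.
Trained networks look in a picture, given as the dict that the camera call returned (one of the last four; its "shot" number tells which), for a name from the list of things; names that differ only in an ending like _2 or _b are one class to them, and where a whole thing is asked for, a point or a joint stands for the part that bears it (a point fixed in the world has none). Each returns a list of dicts, best first, with "confidence" (0 to 1); they miss things now and then, are a little off and sometimes report something else, mostly with a low value. They report only what shows in the picture. A call takes as long as a camera call. They do not tell look-alikes from the thing itself.
- boxes_of(picture, query): "point" ([x, y, z] in m, in world coordinates, good to about 4 mm: the middle of the surface that is visible of it).
- trace(picture, query): "pixels" (384x512 bool, what is visible of it).
- mark_of(picture, query): "point" ([x, y, z] in m, in world coordinates, good to about 4 mm: a listed point, or the origin of a listed thing).
The state is a dict: "time": time; "qpos": joint angles; "qvel": joint speeds; "joint_efforts": joint torques, N m; "tool_pos": TCP position; "tool_rot": TCP orientation; "contact_force": force on the tool from outside, world axes, zero at the start; "torque": the same for the moment, N m; "opening": finger opening in m; "grip_force": force on a finger pad.
Only numpy, scipy, OpenCV 4.12 (cv2) and the standard library are available. Lean on these libraries where they do the work, as an engineer would, in place of code of your own. Each camera call takes 0.05 s, during which the arm holds its last target. There are 200 camera calls.

## Task

Lift the yellow work lamp out of its charging cradle, stand it on the blue tester and press it down until the sprung plate is at the very bottom of its stroke, hold it there for a moment, then ease off and let go so that the lamp stands on the raised plate by itself. Then take the lamp again with the opening of its handle left free and hang it by the handle on the hook of the steel stand. Do not tip the lamp over, and leave the other things on the bench where they are.

Things in the scene. Friction and masses are not known exactly. Their poses are not given: they have to be found in the camera images.
- lamp: Cordless work lamp, upright, 0.35 kg. Yellow box body 56 (x) x 60 (y) x 60 (z) mm, lens on its -x face; on top, centred, a black arch handle in the yz plane: legs 14 (x) x 10 (y) mm, outer faces 54 mm apart, z = 60 to 118, joined by an orange bar 14 x 54 x 12 mm, z = 118 to 130. Opening under the bar: 34 mm wide, 58 mm high, seen along x. Origin: centre of the underside.
- lamp_bar (a point): middle of the underside of the lamp handle's bar, 118 mm above the lamp's underside; axes as the lamp's
- dock: Charging cradle, fixed. Black base 100 (x) x 120 (y) x 20 (z) mm, two grey cheeks 62 (x) x 12 (y) mm at y = +-33 to +-45, z = 20 to 150; open along x. The lamp stands between the cheeks on the base (its underside at z = 20), axes alike, its handle's bar level with the cheeks' tops; it comes out straight up. Origin: centre of the underside.
- tester: Tester, fixed: blue box 120 (x) x 130 (y) x 34 (z) mm carrying a square aluminium plate 90 x 90 x 8 mm whose top is at z = 54 mm when up, 44 mm when fully down. Origin: centre of the underside, on the bench.
- plate (a joint): Stroke of the tester's sprung plate (m): 0 = up, 0.010 = fully down. About 8 N starts it and 13 N takes it to the bottom; it carries the lamp's own weight without sinking noticeably.
- plate_top (a point): centre of the plate's top face, moves with the plate
- stand: Hook stand, fixed: base plate x = -40 to 80, y = +-65, 12 mm thick; post 16 mm thick, 196 mm high at the origin; hook of 8 mm round bar along the stand's -x: its axis leaves the post at z = 194 mm, slopes to z = 176 at x = -60, is level to x = -80, and turns up to z = 194 at x = -104 (red tip, top at z = 200). Origin: post's axis, on the bench.
- hook_seat (a point): lowest part of the hook, on top of the round bar (x = -70, z = 180 mm in the stand's frame); axes as the stand's. The hanging lamp's bar rests here, across the hook.
- tape: Bystander, to be left alone: ring-shaped roll of amber tape lying flat, 92 mm across, 25 mm high.
- bottle_white: Bystander, to be left alone: white plastic bottle, 56 mm across, 120 mm tall, black cap, standing.
- bottle_green: Bystander, to be left alone: green bottle, 56 mm across, 120 mm tall, black cap, standing.
- bottle_ochre: Bystander, to be left alone: ochre-brown bottle, 56 mm across, 120 mm tall, black cap, standing.
- screwdriver: Bystander, to be left alone: screwdriver with red handle lying on the bench, some 200 mm long.
- brush: Bystander, to be left alone: wooden-handled brush lying on the bench, some 200 mm long.
There are look-alikes about, which are no part of the job. Leave any orange or turquoise look-alike of the tester alone.

How it is judged:
On the way, in this order (a step that is already met when the one before it is completed fails the run):
1. the lamp presses the tester's plate to the bottom of its stroke and holds it for a moment (value of joint plate above 0.009 m and contact force between lamp and tester above 4 N and angle between lamp's own z axis and vertical below 0.2 rad), for 0.2 s.
2. the lamp stands by itself on the raised plate, let go of (value of joint plate below 0.003 m and contact force between lamp and tester above 1 N and contact force between each of the arm, the fingers and lamp below 0.1 N and angle between lamp's own z axis and vertical below 0.1 rad and horizontal distance between lamp and plate_top below 0.045 m and linear speed of lamp below 0.03 m/s), for 0.2 s.
At the end, for the whole second after the job is handed in: The lamp hangs still and upright (within 0.25 rad) by its handle on the hook, carried by the stand: the bar's underside is within 17 mm sideways, 25 mm outwards to 50 mm inwards (towards the post) and 6 mm below to 20 mm above the hook's lowest part; the tester's plate is up (under 3 mm) (x of lamp_bar in the frame of hook_seat between -0.025 and 0.05 m and y of lamp_bar in the frame of hook_seat between -0.017 and 0.017 m and z of lamp_bar in the frame of hook_seat between -0.006 and 0.02 m and contact force between lamp and stand above 1.5 N and angle between lamp's own z axis and vertical below 0.25 rad and linear speed of lamp below 0.05 m/s and value of joint plate below 0.003 m); the robot touches nothing.
It fails at once if the lamp is tipped over (more than 1 rad from upright) (angle between lamp's own z axis and vertical above 1 rad).
It fails at once if one of the bystanders (tape, bottles, screwdriver, brush) is pushed more than 30 mm from its place (distance of any of tape, bottle_white, bottle_green, bottle_ochre, screwdriver, brush from where it was at the start of the episode above 0.03 m).
It also fails if it takes over 70 s, if anything falls off the work surface, if the arm or the gripper's body presses on something with over 40 N, if the wrist force passes 120 N, or if a joint passes its speed limit or range.

## Working session

There is one attempt and no reset: what is moved stays moved. The work goes in short steps, Python scripts to look and compute and a tool call to move; the robot and the scene stay as the last step left them, time stands still between calls to the robot, and variables do not carry over. Pictures are saved under pics/ and viewed, at most 11 in all, crops included, and the job is handed in when it is done.

Besides the shell and the picture viewer there is one more tool, called after ">>>" by a JSON object that holds its "api" and its "payload". arm_command: Moves the arm, as the interface text tells. Its arguments: {"type":"object","properties":{"series":{"type":"array"},"hand":{"type":"number"},"squeeze":{"type":"number"}},"required":["series"]}

```bash
mkdir -p pics; cat > h.py <<'E'
from cell import *
import numpy as np, cv2
from scipy.spatial.transform import Rotation as R
def P(c,p):
    return cv2.projectPoints(np.float64(p).reshape(-1,3),c["rvec"],c["tvec"],c["K"],None)[0].reshape(-1,2)
def ray(c,u,v,z):
    M=cv2.Rodrigues(np.float64(c["rvec"]))[0]; o=-M.T@np.ravel(c["tvec"]); d=M.T@np.linalg.inv(c["K"])@[u,v,1]
    return o+d*(z-o[2])/d[2]
E
python3 - <<'E'
from h import *
np.set_printoptions(precision=3,suppress=True)
cs={n:read_camera(n) for n in("side","top")}
cv2.imwrite("pics/a.png",cs["side"]["pixels"]);cv2.imwrite("pics/b.png",cs["top"]["pixels"])
for n,c in cs.items():
    M=cv2.Rodrigues(np.float64(c["rvec"]))[0];print(n,-M.T@np.ravel(c["tvec"]),M[2])
    for q in("lamp","lamp_bar","dock","tester","plate_top","stand","hook_seat"):
        for d in mark_of(c,q)[:3]:print(q,np.array(d["point"]),round(d["confidence"],2),P(c,d["point"])[0])
print(observe())
E
```

```text
side [-0.183  0.614  0.92 ] [ 0.547 -0.555 -0.627]
lamp [0.458 0.244 0.015] 0.66 [183.076 275.   ]
lamp_bar [0.459 0.248 0.138] 0.7 [176.76  245.334]
lamp_bar [ 0.458 -0.243  0.054] 0.35 [298.848 186.837]
dock [ 0.46   0.243 -0.   ] 0.89 [183.482 278.152]
tester [ 0.253 -0.349  0.004] 0.97 [365.636 212.683]
tester [0.265 0.239 0.001] 0.97 [231.695 321.475]
tester [ 0.455 -0.239  0.   ] 0.65 [297.567 199.52 ]
plate_top [ 0.339 -0.615  0.052] 0.94 [388.325 157.865]
plate_top [ 0.458 -0.242  0.055] 0.74 [298.81  186.621]
plate_top [0.456 0.244 0.138] 0.7 [178.644 245.215]
stand [ 0.649 -0.024  0.002] 0.66 [212.934 201.076]
stand [0.706 0.289 0.001] 0.66 [122.394 239.785]
hook_seat [ 0.579 -0.025  0.18 ] 0.56 [225.17  168.026]
top [ 0.291 -0.074  1.712] [ 0.12   0.001 -0.993]
lamp [0.459 0.249 0.019] 0.77 [179.466 203.182]
lamp_bar [0.46  0.243 0.141] 0.72 [175.149 199.642]
dock [ 0.459  0.242 -0.001] 0.89 [181.949 203.703]
dock [ 0.425  0.007 -0.001] 0.17 [237.145 212.402]
tester [ 0.455 -0.241  0.   ] 0.89 [295.821 205.889]
tester [ 0.253 -0.346  0.001] 0.69 [320.99  254.326]
tester [ 0.337 -0.617 -0.002] 0.63 [385.084 235.01 ]
plate_top [ 0.453 -0.246  0.053] 0.96 [298.267 205.2  ]
plate_top [ 0.249 -0.347  0.056] 0.74 [323.271 255.683]
plate_top [0.262 0.245 0.046] 0.63 [177.434 250.453]
stand [ 0.646 -0.025  0.003] 0.58 [245.586 161.07 ]
hook_seat [ 0.582 -0.023  0.18 ] 0.88 [243.779 167.776]
{'time': 0.8, 'qpos': array([-1.379,  0.342,  1.524, -0.   ,  1.275, -0.146]), 'qvel': array([ 0.   ,  0.001,  0.   ,  0.   , -0.001, -0.   ]), 'joint_efforts': array([ -0.001, -43.109, -24.447,   0.072,   0.048,  -0.   ]), 'tool_pos': array([ 0.174, -0.495,  0.292]), 'tool_rot': array([3.141, 0.   , 0.338]), 'contact_force': array([0.364, 0.25 , 0.686]), 'torque': array([-0.03 ,  0.035, -0.066]), 'grip_force': 0.0, 'opening': 0.0918691248365664}
```

View pics/a.png

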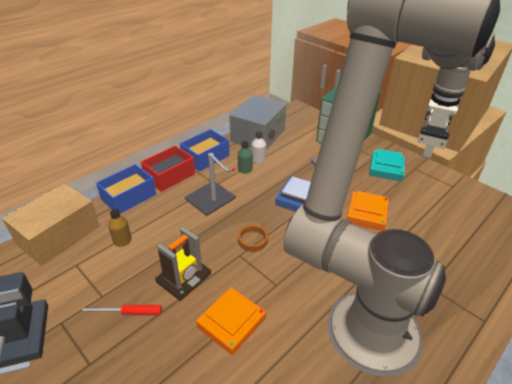

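View pics/b.png

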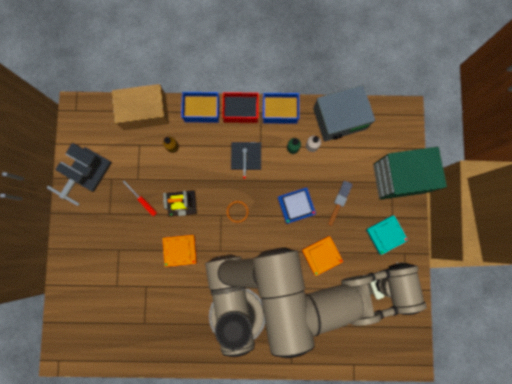

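The side view shows the lamp in the dock at about (180,265), the blue tester at (297,192) beside the arm, and the stand at (212,190) with its red hook tip at (232,172). In the top view they are at (180,203), (296,205) and (245,157). The orange and turquoise testers are look-alikes. Next I fit poses and yaws to the silhouettes.

```bash
cat >> h.py <<'E'
from scipy.optimize import minimize
def B(x0,x1,y0,y1,z0,z1): return np.array([[x,y,z] for x in(x0,x1) for y in(y0,y1) for z in(z0,z1)])/1e3
M={"lamp":[B(-28,28,-30,30,0,60),B(-7,7,-27,-17,60,118),B(-7,7,17,27,60,118),B(-7,7,-27,27,118,130)],
"dock":[B(-50,50,-60,60,0,20),B(-31,31,33,45,20,150),B(-31,31,-45,-33,20,150)],
"tester":[B(-60,60,-65,65,0,34),B(-45,45,-45,45,34,54)],
"stand":[B(-40,80,-65,65,0,12),B(-8,8,-8,8,12,196),B(-60,0,-4,4,172,180)+np.array([0,0,.009])*0,B(-104,-80,-4,4,176,196)]}
M["stand"][2]=np.array([[x,y,z+d] for x,z in((0,194),(-60,176),(-80,176)) for y in(-4,4) for d in(-4,4)])/1e3
M["stand"][3]=np.array([[x,y,z+d] for x,z in((-80,176),(-104,194)) for y in(-4,4) for d in(-4,4)])/1e3
def render(c,name,p,z=0,S=4):
    m=np.zeros((384*S,512*S),np.uint8)
    for b in M[name]:
        q=b@R.from_euler("z",p[2]).as_matrix().T+[p[0],p[1],z]
        cv2.fillConvexPoly(m,cv2.convexHull(np.int32(np.round(P(c,q)*S+S/2-.5))),255)
    return cv2.resize(m,(512,384),interpolation=cv2.INTER_AREA)/255.
def fit(views,name,p0,z=0,ign=None):
    # views: (camera, mask)
    def cost(p):
        s=0
        for c,m,w in views:
            r=render(c,name,p,z); s+=(abs(r-m)*w).sum()/m.sum()
        return s
    best=None
    for y in (-.5,-.25,0,.25,.5):
        s=np.array([[0,0,0],[.008,0,0],[0,.008,0],[0,0,.15]])+[p0[0],p0[1],p0[2]+y]
        r=minimize(cost,p0,method="Nelder-Mead",options=dict(initial_simplex=s,xatol=1e-4,fatol=1e-4))
        if best is None or r.fun<best.fun: best=r
    return best
def masks(cs,name,p0,h):
    out=[]
    for c in cs:
        t=P(c,[p0[0],p0[1],h])[0]; bs=None
        for d in trace(c,name):
            v,u=np.nonzero(d["pixels"])
            e=np.hypot(u.mean()-t[0],v.mean()-t[1])
            if e<15 and (bs is None or e<bs[0]): bs=(e,d["pixels"].astype(float))
        if bs: out.append((c,bs[1],1))
    return out
E
python3 - <<'E'
from h import *
np.set_printoptions(precision=4,suppress=True)
cs=[read_camera(n) for n in("side","top")]
for n,p,h in(("lamp",[.459,.245,0],.08),("dock",[.459,.243,0],.04),("tester",[.455,-.241,0.25],.02),("stand",[.648,-.025,0],.04)):
    ms=masks(cs,n,p,h)
    if n in("lamp","dock"):
        o=masks(cs,"dock" if n=="lamp" else "lamp",p,.05)
        # ignore pixels of the other object
        ms=[(c,m,1-next((b for d,b,_ in o if d is c),0*m)) for c,m,_ in ms]
    for v in [ms]+[[m] for m in ms]:
        r=fit(v,n,p,.02 if n=="lamp" else 0); print(n,len(v),r.x,np.degrees(r.x[2]).round(1),r.fun)
E
```

```text
lamp 2 [0.4587 0.2431 0.1148] 6.6 0.07213102944527094
lamp 1 [0.4581 0.2448 0.0864] 5.0 0.02273409363745498
lamp 1 [0.4582 0.24   0.0871] 5.0 0.03679519654751853
dock 2 [0.4613 0.2434 0.119 ] 6.8 0.1463978148730039
dock 1 [0.4612 0.2443 0.1119] 6.4 0.06393769115868837
dock 1 [0.461  0.2425 0.1073] 6.1 0.07331788250009197
tester 2 [ 0.4568 -0.242   0.3587] 20.5 0.6533451877928512
tester 1 [ 0.4747 -0.2338  0.6506] 37.3 0.532523554876496
tester 1 [ 0.4562 -0.2423  0.3354] 19.2 0.04114707981693748
stand 2 [ 0.6493 -0.0261  0.0091] 0.5 0.19829560736093646
stand 1 [ 0.649  -0.0248  0.0113] 0.6 0.15426529852009888
stand 1 [ 0.6487 -0.027   0.009 ] 0.5 0.0292266166990118
```

```bash
cat >> h.py <<'E'
def go(x,y,z,yaw):
    s=observe(); T=R.from_euler("xyz",s["tool_rot"])
    d=T.inv().apply(np.array([x,y,z])-s["tool_pos"])*1e3
    r=np.degrees((T.inv()*R.from_euler("xyz",[np.pi,0,yaw])).as_rotvec())
    print("shift",d.round(1),"rot",r.round(2))
E
python3 - <<'E'
from h import *
print(finger_overhang if 'finger_overhang' in globals() else '')
go(.44,-.25,.32,1.0);go(.459,.2435,.26,1.681)
E
```

```text
0.0655
shift [ 332.3 -143.3  -27.8] rot [ 1.000e-02  0.000e+00 -3.794e+01]
shift [ 513.8 -602.6   32.2] rot [  0.     0.   -76.96]
```

>>> {"api": "arm_command", "payload": {"series": [{"x":166,"y":-72,"z":-28,"rz":-19},{"x":332,"y":-143,"z":-28,"rz":-38},{"x":332,"y":-143,"z":-28,"rz":-38},{"x":332,"y":-143,"z":-28,"rz":-38},{"x":332,"y":-143,"z":-28,"rz":-38},{"x":332,"y":-143,"z":-28,"rz":-38},{"x":332,"y":-143,"z":-28,"rz":-38},{"x":332,"y":-143,"z":-28,"rz":-38},{"x":514,"y":-603,"z":-28,"rz":-77},{"x":514,"y":-603,"z":-28,"rz":-77},{"x":514,"y":-603,"z":-28,"rz":-77},{"x":514,"y":-603,"z":-28,"rz":-77},{"x":514,"y":-603,"z":-28,"rz":-77},{"x":514,"y":-603,"z":-28,"rz":-77},{"x":514,"y":-603,"z":-28,"rz":-77},{"x":514,"y":-603,"z":-28,"rz":-77},{"x":514,"y":-603,"z":-28,"rz":-77},{"x":514,"y":-603,"z":-28,"rz":-77},{"x":514,"y":-603,"z":0,"rz":-77},{"x":514,"y":-603,"z":32,"rz":-77}], "hand": 60}}

```text
invalid input
```

```bash
python3 - <<'E'
from h import *
np.set_printoptions(precision=4,suppress=True)
c=[read_camera("side"),read_camera("top")]
for n,p,h in(("tester",[.456,-.242,.33],.02),("stand",[.649,-.0255,0],.04)):
    ms=masks(c,n,p,h)
    for v in [ms]+[[m] for m in ms]:
        r=fit(v,n,p); print(n,len(v),r.x,r.fun)
go(.459,.2435,.26,1.681);go(.459,.2435,.191,1.681);print(observe()["tool_pos"])
cv2.imwrite("pics/c.png",cv2.resize(c[0]["pixels"][160:320,80:300],None,fx=3,fy=3))
E
```

```text
tester 2 [ 0.4569 -0.2428  0.3429] 0.6116055339845924
tester 1 [ 0.4745 -0.2344  0.6164] 0.47720434857297106
tester 1 [ 0.4563 -0.2423  0.3362] 0.046539728238347615
stand 2 [ 0.6491 -0.0255  0.0012] 0.25868440548881805
stand 1 [ 0.6476 -0.0235 -0.0002] 0.1728588889462721
stand 1 [ 0.6495 -0.0271  0.0055] 0.06130889930288406
shift [ 513.7 -602.6   32.2] rot [  0.01   0.01 -76.96]
shift [ 513.7 -602.7  101.2] rot [  0.01   0.01 -76.96]
[ 0.174  -0.4953  0.2923]
```

View pics/c.png

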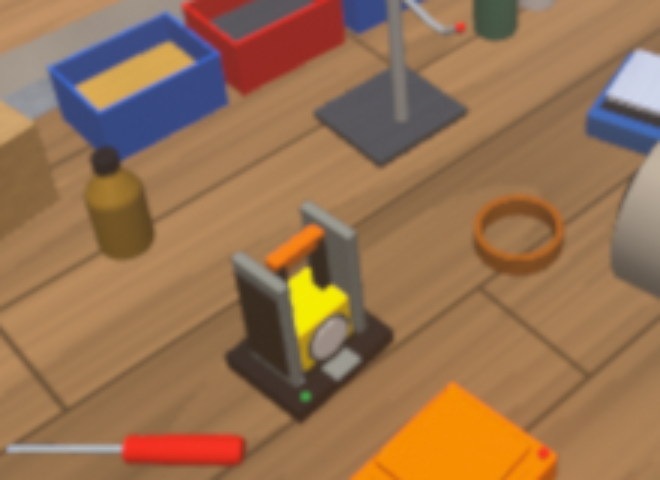

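The arm has not moved, because the command was rejected. The crop shows the lamp seated with its orange bar at about (295,245) and the lens facing -x. I'll try the full set of keys.

>>> {"api": "arm_command", "payload": {"series": [{"x":40,"y":-18,"z":-7,"rx":0,"ry":0,"rz":-5},{"x":80,"y":-36,"z":-14,"rx":0,"ry":0,"rz":-10}], "hand": 60, "squeeze": 30}}

```text
time: 2.0
tool_pos: [0.2376, -0.4345, 0.306]
tool_rot: [-3.141, -0.0, 0.513]
contact_force: [0.0, -0.6, 0.4]
opening: 0.0803
grip_force: 0.0
```

```bash
python3 - <<'E'
from h import *
go(.44,-.25,.32,1.0);go(.459,.2435,.32,1.681);go(.459,.2435,.26,1.681)
E
```

```text
shift [266.9 -61.5 -13.9] rot [-4.00e-02 -2.00e-02 -2.79e+01]
shift [ 525.7 -482.1  -13.6] rot [-3.000e-02 -3.000e-02 -6.692e+01]
shift [ 525.7 -482.1   46.4] rot [-3.000e-02 -3.000e-02 -6.692e+01]
```

>>> {"api": "arm_command", "payload": {"series": [{"x":44,"y":-10,"z":-14,"rx":0,"ry":0,"rz":-5},{"x":89,"y":-20,"z":-14,"rx":0,"ry":0,"rz":-10},{"x":133,"y":-30,"z":-14,"rx":0,"ry":0,"rz":-14},{"x":178,"y":-41,"z":-14,"rx":0,"ry":0,"rz":-19},{"x":222,"y":-51,"z":-14,"rx":0,"ry":0,"rz":-24},{"x":267,"y":-62,"z":-14,"rx":0,"ry":0,"rz":-28},{"x":289,"y":-97,"z":-14,"rx":0,"ry":0,"rz":-31},{"x":311,"y":-132,"z":-14,"rx":0,"ry":0,"rz":-34},{"x":333,"y":-168,"z":-14,"rx":0,"ry":0,"rz":-38},{"x":354,"y":-203,"z":-14,"rx":0,"ry":0,"rz":-41},{"x":375,"y":-237,"z":-14,"rx":0,"ry":0,"rz":-44},{"x":396,"y":-272,"z":-14,"rx":0,"ry":0,"rz":-47},{"x":418,"y":-307,"z":-14,"rx":0,"ry":0,"rz":-51},{"x":440,"y":-342,"z":-14,"rx":0,"ry":0,"rz":-54},{"x":461,"y":-377,"z":-14,"rx":0,"ry":0,"rz":-57},{"x":483,"y":-412,"z":-14,"rx":0,"ry":0,"rz":-60},{"x":504,"y":-447,"z":-14,"rx":0,"ry":0,"rz":-64},{"x":526,"y":-482,"z":-14,"rx":0,"ry":0,"rz":-67},{"x":526,"y":-482,"z":20,"rx":0,"ry":0,"rz":-67},{"x":526,"y":-482,"z":46,"rx":0,"ry":0,"rz":-67}]}}

```text
time: 4.0
tool_pos: [0.4594, 0.2445, 0.2591]
tool_rot: [3.141, 0.0, 1.685]
contact_force: [-0.4, -0.6, -0.5]
opening: 0.0602
grip_force: 0.0
```

```bash
python3 - <<'E'
from h import *
np.set_printoptions(precision=4,suppress=True)
c=[read_camera("side"),read_camera("top")]
for n,p,h in(("tester",[.456,-.242,.33],.02),("stand",[.649,-.0255,0],.04)):
    ms=masks(c,n,p,h)
    for v in [ms]+[[m] for m in ms]:
        r=fit(v,n,p); print(n,len(v),r.x,r.fun)
go(.459,.2435,.26,1.681);go(.459,.2435,.191,1.681);print(observe()["tool_pos"])
cv2.imwrite("pics/d.png",cv2.resize(c[0]["pixels"][130:320,80:300],None,fx=3,fy=3))
E
```

```text
tester 2 [ 0.4565 -0.2417  0.3519] 1.0683597570435124
tester 1 [ 0.4746 -0.2273  0.6031] 0.9558182750224273
tester 1 [ 0.4556 -0.2415  0.3206] 0.042827657378740974
stand 2 [ 0.6486 -0.0266 -0.0056] 0.3599873625550807
stand 1 [ 0.6479 -0.0259 -0.0311] 0.29032951554913083
stand 1 [ 0.649  -0.027   0.0108] 0.05406758448060074
shift [ 0.6 -1.5  1.8] rot [ 0.16 -0.03  0.01]
shift [ 0.5 -1.7 70.8] rot [ 0.16 -0.03  0.01]
[0.4606 0.2431 0.2619]
```

View pics/d.png

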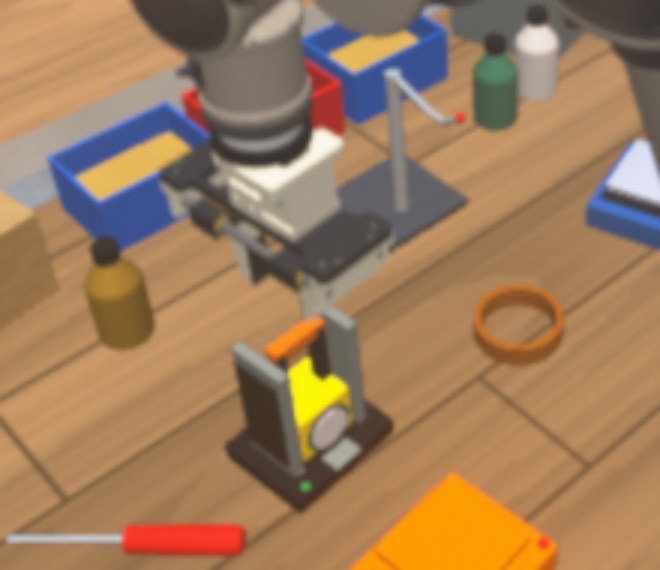

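The hand is over the lamp with its fingers on either side of the bar along x, at about (320,300) and (245,265) in the crop. Now I descend and grip.

>>> {"api": "arm_command", "payload": {"series": [{"x":0,"y":-1,"z":25,"rx":0,"ry":0,"rz":0},{"x":0,"y":-1,"z":45,"rx":0,"ry":0,"rz":0},{"x":0,"y":-1,"z":58,"rx":0,"ry":0,"rz":0},{"x":0,"y":-1,"z":65,"rx":0,"ry":0,"rz":0},{"x":0,"y":-1,"z":70,"rx":0,"ry":0,"rz":0},{"x":0,"y":-1,"z":70,"rx":0,"ry":0,"rz":0}]}}

```text
time: 4.9
tool_pos: [0.4591, 0.243, 0.1906]
tool_rot: [3.141, -0.0, 1.681]
contact_force: [0.6, 1.0, -0.1]
opening: 0.0599
grip_force: 0.0
```

>>> {"api": "arm_command", "payload": {"series": [{"x":0,"y":0,"z":0,"rx":0,"ry":0,"rz":0},{"x":0,"y":0,"z":0,"rx":0,"ry":0,"rz":0},{"x":0,"y":0,"z":0,"rx":0,"ry":0,"rz":0},{"x":0,"y":0,"z":0,"rx":0,"ry":0,"rz":0},{"x":0,"y":0,"z":0,"rx":0,"ry":0,"rz":0},{"x":0,"y":0,"z":0,"rx":0,"ry":0,"rz":0},{"x":0,"y":0,"z":0,"rx":0,"ry":0,"rz":0},{"x":0,"y":0,"z":0,"rx":0,"ry":0,"rz":0},{"x":0,"y":0,"z":0,"rx":0,"ry":0,"rz":0},{"x":0,"y":0,"z":0,"rx":0,"ry":0,"rz":0}], "hand": 0, "squeeze": 55}}

```text
time: 5.9
tool_pos: [0.4588, 0.243, 0.1902]
tool_rot: [3.141, 0.0, 1.682]
contact_force: [0.2, -0.5, 0.5]
opening: 0.0132
grip_force: 55.0
```

>>> {"api": "arm_command", "payload": {"series": [{"x":0,"y":0,"z":-8,"rx":0,"ry":0,"rz":0},{"x":0,"y":0,"z":-25,"rx":0,"ry":0,"rz":0},{"x":0,"y":0,"z":-45,"rx":0,"ry":0,"rz":0},{"x":0,"y":0,"z":-70,"rx":0,"ry":0,"rz":0},{"x":0,"y":0,"z":-95,"rx":0,"ry":0,"rz":0},{"x":0,"y":0,"z":-120,"rx":0,"ry":0,"rz":0},{"x":0,"y":0,"z":-140,"rx":0,"ry":0,"rz":0},{"x":0,"y":0,"z":-150,"rx":0,"ry":0,"rz":0},{"x":0,"y":0,"z":-150,"rx":0,"ry":0,"rz":0}]}}

```text
time: 6.8
tool_pos: [0.4589, 0.2431, 0.3413]
tool_rot: [3.14, -0.0, 1.682]
contact_force: [0.9, 0.6, -4.3]
opening: 0.0136
grip_force: 55.0
```

```bash
python3 - <<'E'
from h import *
np.set_printoptions(precision=4,suppress=True)
s=observe();print(s["contact_force"],s["opening"])
c=[read_camera("side"),read_camera("top")]
for k in c: print([(d["point"],d["confidence"]) for d in mark_of(k,"lamp")[:1]])
go(.456,-.242,.34,np.pi/2)
cv2.imwrite("pics/e.png",cv2.resize(c[0]["pixels"][80:300,80:300],None,fx=2.7,fy=2.7))
E
```

```text
[ 0.9457  0.6328 -4.295 ] 0.01364073803029472
[([0.4597, 0.2455, 0.1701], 0.91)]
[([0.4593, 0.2452, 0.1678], 0.69)]
shift [-481.6  -56.    -0.7] rot [-0.15  0.05  6.35]
```

View pics/e.png

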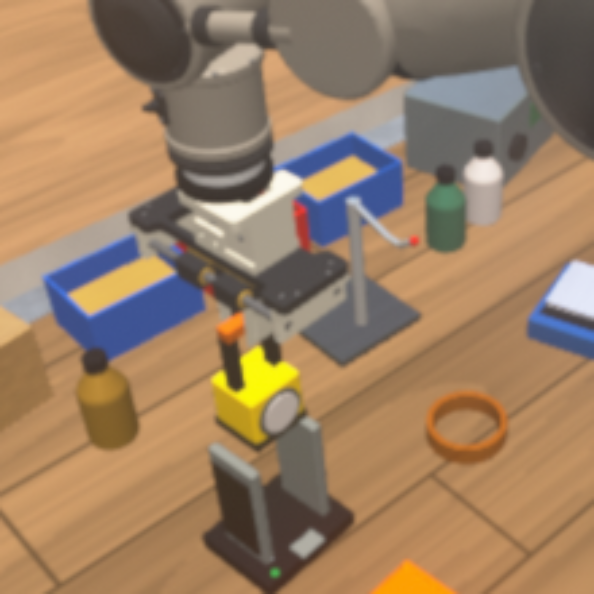

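The lamp is held upright and clear of the cradle, with its body at (258,400) in the crop. Carrying it to the tester.

>>> {"api": "arm_command", "payload": {"series": [{"x":-10,"y":-1,"z":0,"rx":0,"ry":0,"rz":0},{"x":-30,"y":-4,"z":0,"rx":0,"ry":0,"rz":0},{"x":-60,"y":-7,"z":0,"rx":0,"ry":0,"rz":1},{"x":-95,"y":-11,"z":0,"rx":0,"ry":0,"rz":1},{"x":-135,"y":-16,"z":0,"rx":0,"ry":0,"rz":2},{"x":-175,"y":-20,"z":0,"rx":0,"ry":0,"rz":2},{"x":-215,"y":-25,"z":0,"rx":0,"ry":0,"rz":3},{"x":-255,"y":-30,"z":0,"rx":0,"ry":0,"rz":3},{"x":-295,"y":-34,"z":0,"rx":0,"ry":0,"rz":4},{"x":-335,"y":-39,"z":0,"rx":0,"ry":0,"rz":4},{"x":-375,"y":-44,"z":0,"rx":0,"ry":0,"rz":5},{"x":-410,"y":-48,"z":0,"rx":0,"ry":0,"rz":5},{"x":-440,"y":-51,"z":0,"rx":0,"ry":0,"rz":6},{"x":-465,"y":-54,"z":0,"rx":0,"ry":0,"rz":6.4},{"x":-478,"y":-56,"z":0,"rx":0,"ry":0,"rz":6.4},{"x":-482,"y":-56,"z":0,"rx":0,"ry":0,"rz":6.4},{"x":-482,"y":-56,"z":0,"rx":0,"ry":0,"rz":6.4},{"x":-482,"y":-56,"z":0,"rx":0,"ry":0,"rz":6.4}]}}

```text
time: 8.8
tool_pos: [0.4564, -0.2412, 0.3402]
tool_rot: [-3.141, -0.001, 1.571]
contact_force: [0.6, -0.5, -3.8]
opening: 0.0136
grip_force: 55.0
```

```bash
python3 - <<'E'
from h import *
np.set_printoptions(precision=4,suppress=True)
c=[read_camera("side"),read_camera("top")]
for k in c:
  for q in("lamp","plate_top"): print(q,[(d["point"],d["confidence"]) for d in mark_of(k,q)[:2]])
go(.456,-.242,.225,np.pi/2);s=observe();print(s["tool_pos"],s["contact_force"])
E
```

```text
lamp []
plate_top [([0.3391, -0.6167, 0.0524], 0.87), ([0.2619, 0.2412, 0.0533], 0.82)]
lamp [([0.4557, -0.2395, 0.1689], 0.45)]
plate_top [([0.3385, -0.6147, 0.0577], 0.8), ([0.2486, -0.3486, 0.0552], 0.74)]
shift [ -0.3  -0.6 115.4] rot [0.01 0.01 0.01]
[ 0.4565 -0.2417  0.3404] [-0.582  -0.042  -2.9268]
```

>>> {"api": "arm_command", "payload": {"series": [{"x":0,"y":0,"z":10,"rx":0,"ry":0,"rz":0},{"x":0,"y":0,"z":30,"rx":0,"ry":0,"rz":0},{"x":0,"y":0,"z":55,"rx":0,"ry":0,"rz":0},{"x":0,"y":0,"z":78,"rx":0,"ry":0,"rz":0},{"x":0,"y":0,"z":95,"rx":0,"ry":0,"rz":0},{"x":0,"y":0,"z":105,"rx":0,"ry":0,"rz":0},{"x":0,"y":0,"z":110,"rx":0,"ry":0,"rz":0},{"x":0,"y":0,"z":113,"rx":0,"ry":0,"rz":0},{"x":0,"y":0,"z":116,"rx":0,"ry":0,"rz":0},{"x":0,"y":0,"z":118,"rx":0,"ry":0,"rz":0},{"x":0,"y":0,"z":118,"rx":0,"ry":0,"rz":0}]}}

```text
time: 10.2
tool_pos: [0.4569, -0.2426, 0.2234]
tool_rot: [3.139, 0.002, 1.57]
contact_force: [-0.4, 0.2, 4.0]
opening: 0.0134
grip_force: 55.0
```

>>> {"api": "arm_command", "payload": {"series": [{"x":0,"y":0,"z":2,"rx":0,"ry":0,"rz":0},{"x":0,"y":0,"z":4,"rx":0,"ry":0,"rz":0},{"x":0,"y":0,"z":5,"rx":0,"ry":0,"rz":0},{"x":0,"y":0,"z":5,"rx":0,"ry":0,"rz":0}]}}

```text
time: 10.6
tool_pos: [0.457, -0.2426, 0.2185]
tool_rot: [3.139, 0.002, 1.57]
contact_force: [-0.9, 0.5, 7.2]
opening: 0.0132
grip_force: 55.0
```

>>> {"api": "arm_command", "payload": {"series": [{"x":0,"y":0,"z":1,"rx":0,"ry":0,"rz":0},{"x":0,"y":0,"z":2,"rx":0,"ry":0,"rz":0},{"x":0,"y":0,"z":3,"rx":0,"ry":0,"rz":0},{"x":0,"y":0,"z":4,"rx":0,"ry":0,"rz":0},{"x":0,"y":0,"z":4,"rx":0,"ry":0,"rz":0}]}}

```text
time: 11.1
tool_pos: [0.457, -0.2427, 0.2148]
tool_rot: [3.139, 0.002, 1.57]
contact_force: [-1.4, 1.2, 8.8]
opening: 0.0136
grip_force: 55.0
```

>>> {"api": "arm_command", "payload": {"series": [{"x":0,"y":0,"z":1,"rx":0,"ry":0,"rz":0},{"x":0,"y":0,"z":1.5,"rx":0,"ry":0,"rz":0},{"x":0,"y":0,"z":1.5,"rx":0,"ry":0,"rz":0}]}}

```text
time: 11.4
tool_pos: [0.4571, -0.2427, 0.2141]
tool_rot: [3.138, 0.003, 1.57]
contact_force: [-3.8, 1.5, 13.9]
opening: 0.0132
grip_force: 55.0
```

>>> {"api": "arm_command", "payload": {"series": [{"x":0,"y":0,"z":1,"rx":0,"ry":0,"rz":0},{"x":0,"y":0,"z":1,"rx":0,"ry":0,"rz":0},{"x":0,"y":0,"z":1,"rx":0,"ry":0,"rz":0},{"x":0,"y":0,"z":1,"rx":0,"ry":0,"rz":0},{"x":0,"y":0,"z":1,"rx":0,"ry":0,"rz":0},{"x":0,"y":0,"z":1,"rx":0,"ry":0,"rz":0},{"x":0,"y":0,"z":1,"rx":0,"ry":0,"rz":0}]}}

```text
time: 12.1
tool_pos: [0.4572, -0.2428, 0.2141]
tool_rot: [3.137, 0.003, 1.57]
contact_force: [-4.6, 2.8, 21.1]
opening: 0.0134
grip_force: 55.0
```

```bash
python3 - <<'E'
from h import *
s=observe();print(s["tool_pos"],s["contact_force"])
cv2.imwrite("pics/f.png",cv2.resize(read_camera("side")["pixels"][100:240,220:400],None,fx=4,fy=4))
E
```

```text
[ 0.45721334 -0.2427777   0.21408739] [-4.59652247  2.79677844 21.11432956]
```

View pics/f.png

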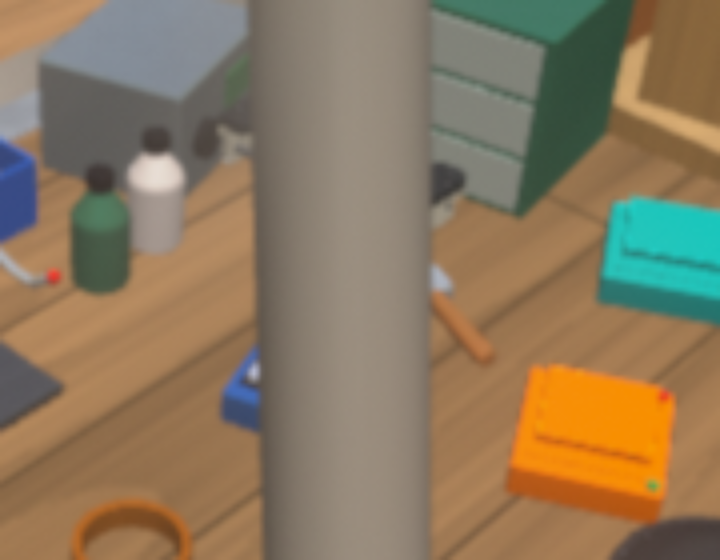

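The upright arm link hides the lamp in the side view. The force has settled at 21 N and the tool has stopped moving, so the plate is on its bottom stop. Now I ease off.

>>> {"api": "arm_command", "payload": {"series": [{"x":0,"y":0,"z":-2,"rx":0,"ry":0,"rz":0},{"x":0,"y":0,"z":-4,"rx":0,"ry":0,"rz":0},{"x":0,"y":0,"z":-6,"rx":0,"ry":0,"rz":0},{"x":0,"y":0,"z":-8,"rx":0,"ry":0,"rz":0},{"x":0,"y":0,"z":-10,"rx":0,"ry":0,"rz":0},{"x":0,"y":0,"z":-12,"rx":0,"ry":0,"rz":0},{"x":0,"y":0,"z":-13,"rx":0,"ry":0,"rz":0},{"x":0,"y":0,"z":-13,"rx":0,"ry":0,"rz":0}]}}

```text
time: 12.95
tool_pos: [0.4568, -0.2425, 0.2241]
tool_rot: [3.14, 0.001, 1.57]
contact_force: [0.9, -0.6, 2.6]
opening: 0.0133
grip_force: 55.0
```

>>> {"api": "arm_command", "payload": {"series": [{"x":0,"y":0,"z":-1,"rx":0,"ry":0,"rz":0},{"x":0,"y":0,"z":-1,"rx":0,"ry":0,"rz":0}]}}

```text
time: 13.15
tool_pos: [0.456, -0.2419, 0.2242]
tool_rot: [-3.14, -0.001, 1.57]
contact_force: [-1.1, 1.6, 0.4]
opening: 0.0134
grip_force: 55.0
```

>>> {"api": "arm_command", "payload": {"series": [{"x":0,"y":0,"z":0,"rx":0,"ry":0,"rz":0},{"x":0,"y":0,"z":0,"rx":0,"ry":0,"rz":0},{"x":0,"y":0,"z":0,"rx":0,"ry":0,"rz":0},{"x":0,"y":0,"z":0,"rx":0,"ry":0,"rz":0},{"x":0,"y":0,"z":0,"rx":0,"ry":0,"rz":0},{"x":0,"y":0,"z":0,"rx":0,"ry":0,"rz":0},{"x":0,"y":0,"z":0,"rx":0,"ry":0,"rz":0},{"x":0,"y":0,"z":-15,"rx":0,"ry":0,"rz":0},{"x":0,"y":0,"z":-40,"rx":0,"ry":0,"rz":0},{"x":0,"y":0,"z":-70,"rx":0,"ry":0,"rz":0},{"x":0,"y":0,"z":-90,"rx":0,"ry":0,"rz":0}], "hand": 60}}

```text
time: 14.25
tool_pos: [0.4567, -0.2424, 0.3167]
tool_rot: [3.14, 0.001, 1.57]
contact_force: [-0.0, 0.4, -0.3]
opening: 0.06
grip_force: 0.0
```

```bash
python3 - <<'E'
from h import *
np.set_printoptions(precision=4,suppress=True)
c=[read_camera("side"),read_camera("top")]
for k in c:
  for q in("lamp","lamp_bar"): print(q,[(d["point"],d["confidence"]) for d in mark_of(k,q)[:2]])
s=observe();print(s["tool_pos"],s["contact_force"])
cv2.imwrite("pics/g.png",cv2.resize(np.hstack([c[0]["pixels"][100:240,220:400],c[1]["pixels"][135:275,220:400]]),None,fx=2.2,fy=2.2))
E
```

```text
lamp []
lamp_bar [([0.4758, 0.4227, 0.0019], 0.65)]
lamp [([0.4555, -0.2367, 0.0515], 0.53)]
lamp_bar [([0.4561, -0.2407, 0.1764], 0.59)]
[ 0.456  -0.2419  0.3134] [ 0.7448 -0.1044  0.5113]
```

View pics/g.png

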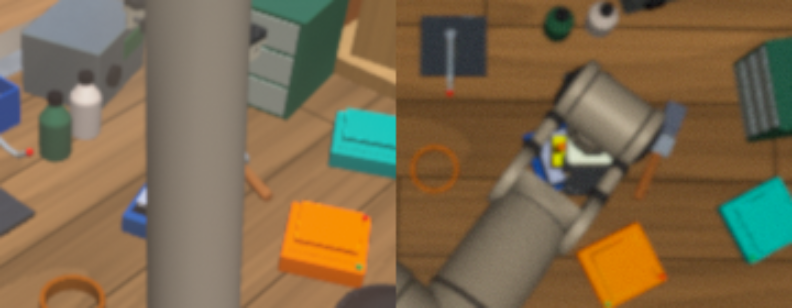

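The side view is still blocked. The top view shows the lamp standing on the blue tester at about (565,152) in the crop, and the network puts its origin at z≈0.052, on the raised plate. Next I turn 90° and take it by the outer faces of the legs.

>>> {"api": "arm_command", "payload": {"series": [{"x":0,"y":0,"z":0,"rx":0,"ry":0,"rz":8},{"x":0,"y":0,"z":0,"rx":0,"ry":0,"rz":16},{"x":0,"y":0,"z":0,"rx":0,"ry":0,"rz":24},{"x":0,"y":0,"z":0,"rx":0,"ry":0,"rz":32},{"x":0,"y":0,"z":0,"rx":0,"ry":0,"rz":40},{"x":0,"y":0,"z":0,"rx":0,"ry":0,"rz":48},{"x":0,"y":0,"z":0,"rx":0,"ry":0,"rz":56},{"x":0,"y":0,"z":0,"rx":0,"ry":0,"rz":64},{"x":0,"y":0,"z":0,"rx":0,"ry":0,"rz":72},{"x":0,"y":0,"z":0,"rx":0,"ry":0,"rz":80},{"x":0,"y":0,"z":0,"rx":0,"ry":0,"rz":86},{"x":0,"y":0,"z":0,"rx":0,"ry":0,"rz":90},{"x":0,"y":0,"z":0,"rx":0,"ry":0,"rz":90}], "hand": 90}}

```text
time: 15.85
tool_pos: [0.4561, -0.242, 0.3134]
tool_rot: [-3.14, 0.002, -0.001]
contact_force: [0.3, -0.6, -0.2]
opening: 0.09
grip_force: 0.0
```

```bash
python3 - <<'E'
from h import *
np.set_printoptions(precision=4,suppress=True)
for k in [read_camera("top"),read_camera("top")]:
  for q in("lamp","lamp_bar"): print(q,[(d["point"],d["confidence"]) for d in mark_of(k,q)[:1]])
go(.4565,-.242,.211,0);print(observe()["opening"])
cv2.imwrite("pics/h.png",cv2.resize(k["pixels"][165:245,250:350],None,fx=6,fy=6))
E
```

```text
lamp [([0.7189, -0.3092, 0.0032], 0.7)]
lamp_bar [([0.4567, -0.2407, 0.1768], 0.61)]
lamp [([0.4561, -0.2401, 0.051], 0.53)]
lamp_bar [([0.4533, -0.2429, 0.1746], 0.66)]
shift [  0.1  -0.2 103.5] rot [-0.01  0.01  0.  ]
0.09000256613642196
```

View pics/h.png

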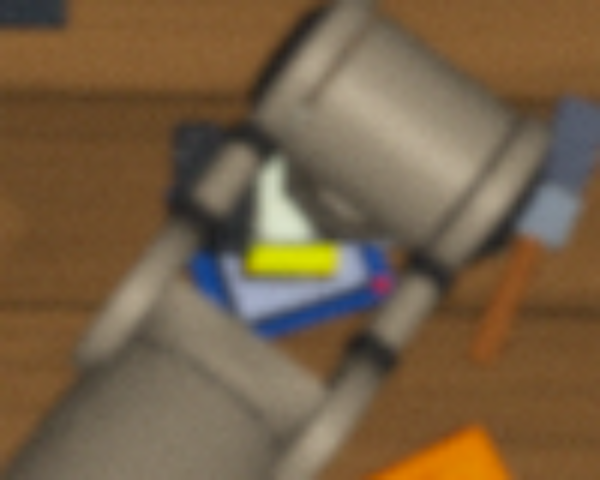

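The lamp's front edge at (292,260) in the crop is square to the world axes and stands on the plate. Descending to grip.

>>> {"api": "arm_command", "payload": {"series": [{"x":0,"y":0,"z":20,"rx":0,"ry":0,"rz":0},{"x":0,"y":0,"z":45,"rx":0,"ry":0,"rz":0},{"x":0,"y":0,"z":70,"rx":0,"ry":0,"rz":0},{"x":0,"y":0,"z":88,"rx":0,"ry":0,"rz":0},{"x":0,"y":0,"z":98,"rx":0,"ry":0,"rz":0},{"x":0,"y":0,"z":103,"rx":0,"ry":0,"rz":0},{"x":0,"y":0,"z":103,"rx":0,"ry":0,"rz":0}]}}

```text
time: 16.85
tool_pos: [0.4565, -0.2423, 0.2116]
tool_rot: [-3.142, 0.0, -0.001]
contact_force: [0.2, 0.2, -0.4]
opening: 0.0899
grip_force: 0.0
```

>>> {"api": "arm_command", "payload": {"series": [{"x":0,"y":0,"z":0,"rx":0,"ry":0,"rz":0},{"x":0,"y":0,"z":0,"rx":0,"ry":0,"rz":0},{"x":0,"y":0,"z":0,"rx":0,"ry":0,"rz":0},{"x":0,"y":0,"z":0,"rx":0,"ry":0,"rz":0},{"x":0,"y":0,"z":0,"rx":0,"ry":0,"rz":0},{"x":0,"y":0,"z":0,"rx":0,"ry":0,"rz":0},{"x":0,"y":0,"z":0,"rx":0,"ry":0,"rz":0},{"x":0,"y":0,"z":0,"rx":0,"ry":0,"rz":0},{"x":0,"y":0,"z":0,"rx":0,"ry":0,"rz":0},{"x":0,"y":0,"z":0,"rx":0,"ry":0,"rz":0}], "hand": 45, "squeeze": 40}}

```text
time: 17.85
tool_pos: [0.4565, -0.2422, 0.2119]
tool_rot: [3.142, -0.0, -0.001]
contact_force: [-0.2, 1.7, 2.5]
opening: 0.0539
grip_force: 39.8
```

>>> {"api": "arm_command", "payload": {"series": [{"x":0,"y":0,"z":-8,"rx":0,"ry":0,"rz":0},{"x":0,"y":0,"z":-22,"rx":0,"ry":0,"rz":0},{"x":0,"y":0,"z":-36,"rx":0,"ry":0,"rz":0},{"x":0,"y":0,"z":-42,"rx":0,"ry":0,"rz":0},{"x":0,"y":0,"z":-42,"rx":0,"ry":0,"rz":0},{"x":0,"y":-10,"z":-42,"rx":0,"ry":0,"rz":0},{"x":1,"y":-30,"z":-42,"rx":0,"ry":0,"rz":0},{"x":1,"y":-60,"z":-42,"rx":0,"ry":0,"rz":0},{"x":2,"y":-95,"z":-42,"rx":0,"ry":0,"rz":0},{"x":2,"y":-130,"z":-42,"rx":0,"ry":0,"rz":0},{"x":3,"y":-165,"z":-42,"rx":0,"ry":0,"rz":0},{"x":3,"y":-192,"z":-42,"rx":0,"ry":0,"rz":0},{"x":3,"y":-208,"z":-42,"rx":0,"ry":0,"rz":0},{"x":3,"y":-216,"z":-42,"rx":0,"ry":0,"rz":0},{"x":3,"y":-216,"z":-42,"rx":0,"ry":0,"rz":0},{"x":3,"y":-216,"z":-42,"rx":0,"ry":0,"rz":0}]}}

```text
time: 19.45
tool_pos: [0.4595, -0.0266, 0.2535]
tool_rot: [3.141, 0.0, -0.001]
contact_force: [0.2, -0.2, -3.5]
opening: 0.054
grip_force: 39.8
```

```bash
python3 - <<'E'
from h import *
np.set_printoptions(precision=4,suppress=True)
c=[read_camera("side"),read_camera("top")]
for k in c:
  for q in("lamp","lamp_bar","hook_seat","plate_top"): print(q,[(d["point"],round(d["confidence"],2)) for d in mark_of(k,q)[:2]])
go(.579,-.026,.254,0);s=observe();print(s["tool_pos"],s["contact_force"])
ms=masks(c[:1],"lamp",s["tool_pos"][:2],s["tool_pos"][2]-.1)
if ms:
  z=s["tool_pos"][2]-.158; r=fit(ms,"lamp",[*s["tool_pos"][:2],0],z);print(r.x,r.fun)
cv2.imwrite("pics/i.png",cv2.resize(c[0]["pixels"][110:270,150:350],None,fx=3.5,fy=3.5))
E
```

```text
lamp [([0.4582, -0.0239, 0.0976], 0.94)]
lamp_bar [([0.4565, -0.0263, 0.2134], 0.8)]
hook_seat [([0.5785, -0.0238, 0.1776], 0.91)]
plate_top [([0.2606, 0.2431, 0.0578], 0.96), ([0.3372, -0.6113, 0.0503], 0.72)]
lamp []
lamp_bar [([0.4585, -0.0291, 0.2163], 0.57)]
hook_seat [([0.5862, -0.0225, 0.1811], 0.62), ([0.7166, -0.3119, 0.0041], 0.3)]
plate_top [([0.2638, 0.2439, 0.0499], 0.89), ([0.3405, -0.6193, 0.0556], 0.88)]
shift [119.4  -0.6  -0.3] rot [ 0.01 -0.   -0.07]
[ 0.4596 -0.0265  0.2537] [ 0.8829 -0.0377 -2.4741]
[ 0.4552 -0.0237  0.1201] 0.167993813301402
```

View pics/i.png

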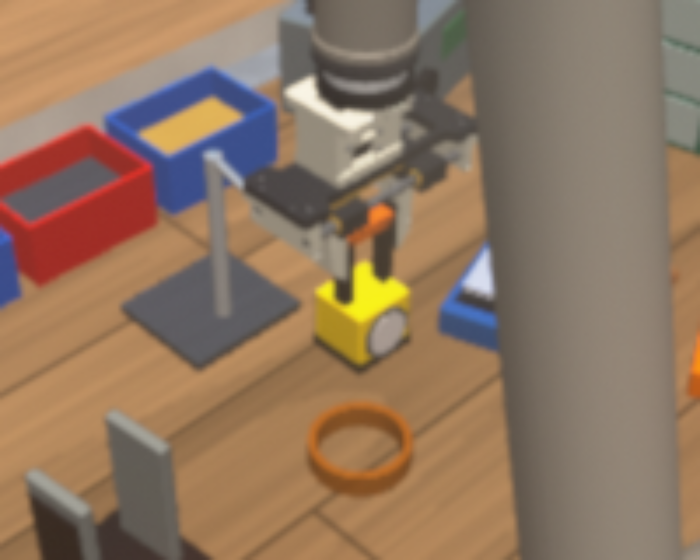

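The lamp is held upright with its handle opening free, bar at (370,225) in the crop, facing the hook tip. Moving in along +x.

>>> {"api": "arm_command", "payload": {"series": [{"x":10,"y":-1,"z":0,"rx":0,"ry":0,"rz":0},{"x":25,"y":-1,"z":0,"rx":0,"ry":0,"rz":0},{"x":40,"y":-1,"z":0,"rx":0,"ry":0,"rz":0},{"x":55,"y":-1,"z":0,"rx":0,"ry":0,"rz":0},{"x":70,"y":-1,"z":0,"rx":0,"ry":0,"rz":0},{"x":80,"y":-1,"z":0,"rx":0,"ry":0,"rz":0},{"x":80,"y":-1,"z":0,"rx":0,"ry":0,"rz":0}]}}

```text
time: 20.7
tool_pos: [0.5409, -0.0253, 0.2533]
tool_rot: [3.141, -0.0, -0.001]
contact_force: [-0.6, 1.4, -4.8]
opening: 0.054
grip_force: 39.8
```

>>> {"api": "arm_command", "payload": {"series": [{"x":10,"y":0,"z":0,"rx":0,"ry":0,"rz":0},{"x":20,"y":0,"z":0,"rx":0,"ry":0,"rz":0},{"x":30,"y":0,"z":0,"rx":0,"ry":0,"rz":0},{"x":37,"y":0,"z":0,"rx":0,"ry":0,"rz":0},{"x":40,"y":0,"z":0,"rx":0,"ry":0,"rz":0},{"x":40,"y":0,"z":0,"rx":0,"ry":0,"rz":0}]}}

```text
time: 21.3
tool_pos: [0.5799, -0.0253, 0.2535]
tool_rot: [3.142, 0.0, -0.001]
contact_force: [-1.4, -0.0, -3.4]
opening: 0.0537
grip_force: 39.8
```

```bash
python3 - <<'E'
from h import *
np.set_printoptions(precision=4,suppress=True)
c=[read_camera("side"),read_camera("top")]
for k in c:
  for q in("lamp_bar","hook_seat","stand"): print(q,[(d["point"],round(d["confidence"],2)) for d in mark_of(k,q)[:2]])
s=observe();print(s["tool_pos"],s["contact_force"])
cv2.imwrite("pics/j.png",cv2.resize(c[0]["pixels"][110:230,150:300],None,fx=4.5,fy=4.5))
E
```

```text
lamp_bar [([0.5768, -0.0236, 0.2149], 0.87), ([0.4605, 0.2436, -0.0036], 0.75)]
hook_seat [([0.5777, -0.0256, 0.183], 0.65)]
stand [([0.6487, -0.0265, 0.0033], 0.63), ([0.5818, -0.0269, 0.0964], 0.52)]
lamp_bar [([0.5776, -0.0289, 0.2177], 0.49)]
hook_seat []
stand [([0.4565, -0.2439, 0.0547], 0.16)]
[ 0.5795 -0.0254  0.2539] [-0.6023  0.778  -3.7041]
```

View pics/j.png

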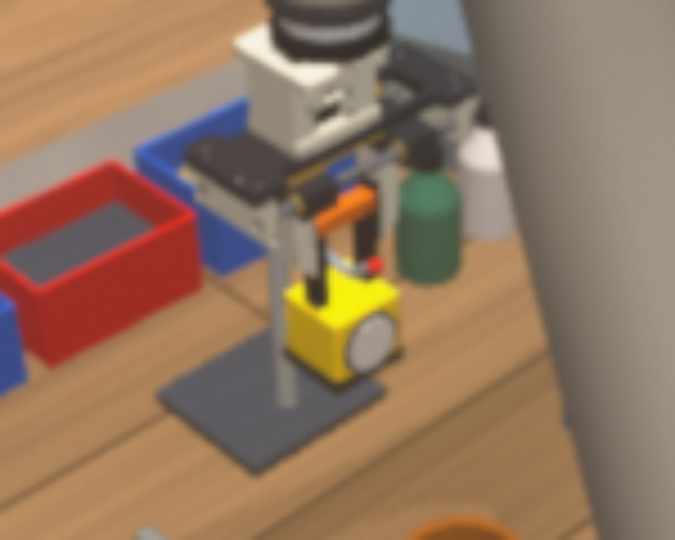

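The hook passes through the opening, with its red tip at (375,265) in the crop, in front of the handle. Now lowering onto it.

>>> {"api": "arm_command", "payload": {"series": [{"x":0,"y":0,"z":8,"rx":0,"ry":0,"rz":0},{"x":0,"y":0,"z":18,"rx":0,"ry":0,"rz":0},{"x":0,"y":0,"z":26,"rx":0,"ry":0,"rz":0},{"x":0,"y":0,"z":30,"rx":0,"ry":0,"rz":0},{"x":0,"y":0,"z":32,"rx":0,"ry":0,"rz":0},{"x":0,"y":0,"z":32,"rx":0,"ry":0,"rz":0}]}}

```text
time: 22.3
tool_pos: [0.5796, -0.0254, 0.2213]
tool_rot: [3.142, 0.001, -0.001]
contact_force: [0.1, 0.0, -3.4]
opening: 0.0538
grip_force: 39.8
```

>>> {"api": "arm_command", "payload": {"series": [{"x":0,"y":0,"z":1,"rx":0,"ry":0,"rz":0},{"x":0,"y":0,"z":2,"rx":0,"ry":0,"rz":0},{"x":0,"y":0,"z":2,"rx":0,"ry":0,"rz":0}]}}

```text
time: 22.6
tool_pos: [0.5796, -0.0254, 0.2198]
tool_rot: [3.141, -0.0, -0.001]
contact_force: [0.7, 0.1, -3.3]
opening: 0.0535
grip_force: 39.8
```

>>> {"api": "arm_command", "payload": {"series": [{"x":0,"y":0,"z":1,"rx":0,"ry":0,"rz":0},{"x":0,"y":0,"z":1.5,"rx":0,"ry":0,"rz":0},{"x":0,"y":0,"z":1.5,"rx":0,"ry":0,"rz":0}]}}

```text
time: 22.9
tool_pos: [0.5797, -0.0253, 0.2194]
tool_rot: [3.141, -0.001, -0.001]
contact_force: [-2.8, 0.3, 5.1]
opening: 0.0539
grip_force: 39.8
```

>>> {"api": "arm_command", "payload": {"series": [{"x":0,"y":0,"z":1,"rx":0,"ry":0,"rz":0},{"x":0,"y":0,"z":1,"rx":0,"ry":0,"rz":0}]}}

```text
time: 23.1
tool_pos: [0.5798, -0.0253, 0.2193]
tool_rot: [3.141, -0.002, -0.001]
contact_force: [-5.4, 0.8, 9.6]
opening: 0.0537
grip_force: 39.8
```

The bar is on the hook, at the expected height. I ease off, release and retreat upward.

>>> {"api": "arm_command", "payload": {"series": [{"x":0,"y":0,"z":-1.5,"rx":0,"ry":0,"rz":0},{"x":0,"y":0,"z":-1.5,"rx":0,"ry":0,"rz":0}]}}

```text
time: 23.3
tool_pos: [0.5798, -0.0254, 0.2194]
tool_rot: [3.141, -0.001, -0.001]
contact_force: [-2.6, 0.6, 4.3]
opening: 0.0536
grip_force: 39.8
```

>>> {"api": "arm_command", "payload": {"series": [{"x":0,"y":0,"z":0,"rx":0,"ry":0,"rz":0},{"x":0,"y":0,"z":0,"rx":0,"ry":0,"rz":0},{"x":0,"y":0,"z":0,"rx":0,"ry":0,"rz":0},{"x":0,"y":0,"z":0,"rx":0,"ry":0,"rz":0},{"x":0,"y":0,"z":0,"rx":0,"ry":0,"rz":0},{"x":0,"y":0,"z":0,"rx":0,"ry":0,"rz":0},{"x":0,"y":0,"z":0,"rx":0,"ry":0,"rz":0},{"x":0,"y":0,"z":0,"rx":0,"ry":0,"rz":0},{"x":0,"y":0,"z":0,"rx":0,"ry":0,"rz":0},{"x":0,"y":0,"z":0,"rx":0,"ry":0,"rz":0},{"x":0,"y":0,"z":-10,"rx":0,"ry":0,"rz":0},{"x":0,"y":0,"z":-30,"rx":0,"ry":0,"rz":0},{"x":0,"y":0,"z":-60,"rx":0,"ry":0,"rz":0},{"x":0,"y":0,"z":-90,"rx":0,"ry":0,"rz":0},{"x":0,"y":0,"z":-110,"rx":0,"ry":0,"rz":0},{"x":0,"y":0,"z":-120,"rx":0,"ry":0,"rz":0},{"x":0,"y":0,"z":-120,"rx":0,"ry":0,"rz":0},{"x":0,"y":0,"z":-120,"rx":0,"ry":0,"rz":0},{"x":0,"y":0,"z":-120,"rx":0,"ry":0,"rz":0},{"x":0,"y":0,"z":-120,"rx":0,"ry":0,"rz":0}], "hand": 80}}

```text
time: 25.3
tool_pos: [0.5793, -0.0253, 0.3375]
tool_rot: [-3.141, 0.002, -0.001]
contact_force: [-0.2, -0.6, -0.4]
opening: 0.0802
grip_force: 0.0
```

```bash
python3 - <<'E'
from h import *
np.set_printoptions(precision=4,suppress=True)
c=[read_camera("side"),read_camera("top")]
for k in c:
  for q in("lamp","lamp_bar","hook_seat"): print(q,[(d["point"],round(d["confidence"],2)) for d in mark_of(k,q)[:2]])
s=observe();print(s["tool_pos"],s["contact_force"])
cv2.imwrite("pics/k.png",cv2.resize(c[0]["pixels"][110:230,150:300],None,fx=4.5,fy=4.5))
E
```

```text
lamp [([0.5779, -0.0259, 0.0602], 0.58)]
lamp_bar [([0.5772, -0.0249, 0.1819], 0.85), ([0.6481, -0.0258, -0.0006], 0.66)]
hook_seat [([0.5789, -0.0245, 0.1774], 0.76)]
lamp [([0.5774, -0.0239, 0.0588], 0.52)]
lamp_bar [([0.581, -0.028, 0.1829], 0.5)]
hook_seat [([0.5818, -0.0219, 0.1776], 0.37)]
[ 0.5796 -0.0253  0.3386] [0.6271 0.0315 0.1427]
```

View pics/k.png

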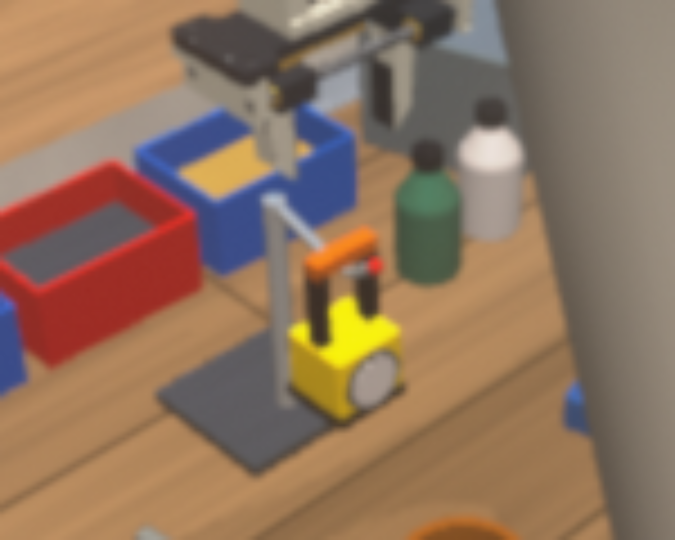

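The lamp hangs upright by its bar on the hook at (343,250) in the crop, and the gripper is well clear above it. I let it settle, then hand in.

>>> {"api": "arm_command", "payload": {"series": [{"x":0,"y":0,"z":-10,"rx":0,"ry":0,"rz":0},{"x":0,"y":0,"z":-10,"rx":0,"ry":0,"rz":0},{"x":0,"y":0,"z":-10,"rx":0,"ry":0,"rz":0},{"x":0,"y":0,"z":-10,"rx":0,"ry":0,"rz":0},{"x":0,"y":0,"z":-10,"rx":0,"ry":0,"rz":0},{"x":0,"y":0,"z":-10,"rx":0,"ry":0,"rz":0},{"x":0,"y":0,"z":-10,"rx":0,"ry":0,"rz":0},{"x":0,"y":0,"z":-10,"rx":0,"ry":0,"rz":0},{"x":0,"y":0,"z":-10,"rx":0,"ry":0,"rz":0},{"x":0,"y":0,"z":-10,"rx":0,"ry":0,"rz":0},{"x":0,"y":0,"z":-10,"rx":0,"ry":0,"rz":0},{"x":0,"y":0,"z":-10,"rx":0,"ry":0,"rz":0}]}}

```text
time: 26.9
tool_pos: [0.5796, -0.0253, 0.3487]
tool_rot: [3.141, -0.0, -0.001]
contact_force: [0.2, -1.3, 0.9]
opening: 0.08
grip_force: 0.0
```

```bash
python3 -c "
from cell import *
print(hand_in())"
```

```text
the job is handed in; nothing more can be done
None
```

The lamp was pressed down on the blue tester, stood by itself on the raised plate, and now hangs upright and free on the hook; I handed the job in after about 27 s, but no verdict came back, and the full press was judged from force and tool height because the arm blocked the camera.

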